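# Load tuning slides on the air-test nests

### The job

Turn the air lever off (towards you), then rock the two tight white blanking caps off their nests and set them side by side in the red tray, and snap each loose brass tuning slide onto a nest of its own with its bow at the red-mark end: centre it, push it straight down past the click until it lies flat on the saddle, and stop pushing there without bearing hard on it. When all are home, turn the air back on (lever fully away from you). Do not disturb the other things on the bench.

Things in the scene. Friction and masses are not known exactly. Their poses are not given: they have to be found in the camera images.
- air (a joint): air valve lever on a level axis. 0 = off, leaning 0.5 rad to the red patch (base's -x, towards the robot); 1.0 = on, leaning 0.5 rad to the green patch (base's +x, away from the robot). A 10 mm rod with a 26 mm red ball centred 100 mm from the pivot. Light friction (1 N at the ball), no spring: stays where it is left
- air_base: fixed lever block, 70 x 50 x 25 mm, origin under its centre on the bench; the lever's pivot lies 22 mm above it. Its +x is the on direction; its yaw varies
- tray: fixed open red tray, 200 (x) x 160 (y) x 45 mm, walls and floor 5 mm; origin under its centre
- cap1_c (a point): centre, 34 mm above its underside, of a white blanking cap that starts tight on one nest: 60 (x) x 56 (y) x 68 mm tall. Its yellow grip fin, 46 (x) x 18 (y) x 36 mm tall, is centred 16 mm above this point. Held by the nest's sprung jaws: some 20 N to pull straight up, less if rocked about its x axis meanwhile; free after 15 mm
- cap2_c (a point): centre of a second white blanking cap, just like cap1, on another nest
- nest_a: fixed nest; four alike, origin under the centre on the bench. Foot plate 170 (x) x 70 (y) x 8 mm; red bar mark across its +x end. On it a blue saddle 46 mm wide, top at 30 mm, x -60 to +50 mm; on its middle a rib 19 mm wide, 9 mm high, and over that two orange sprung jaws along x (x -28 to +18 mm, 31 mm over both, top at 51 mm)
- nest_b: fixed nest like nest_a. A slide straddles rib and jaws. Seat: fully home, the slide's centre is over the nest's origin, 38 mm above the bench, its x along the nest's x (bow at the red mark)
- nest_c: fixed nest like nest_a. Pushed straight down, a slide meets the jaws with its centre about 17 mm above the seat, squeezes them in against a peak of 10 to 15 N at about 12 mm, is drawn down over the last 3 mm and rests on the saddle; the jaws then hold it (20 N to pull it off)
- nest_d: fixed nest like nest_a
- slide1_c (a point): brass tuning slide (None if absent), a U of 16 mm tube lying flat, 130 (x) x 56 (y) x 16 mm, 130 g: two legs along x, axes 40 mm apart, open at -x, joined by the round bow at +x and a 6 mm brace at x = +34 mm. This point is its centre, half-way up; grasp it here across both legs
- slide1_bow (a point): outermost point of this slide's bow, 65 mm along x from its centre (the end that goes to the red mark)
- slide2_c (a point): brass tuning slide (None if absent), a U of 16 mm tube lying flat, 130 (x) x 56 (y) x 16 mm, 130 g: two legs along x, axes 40 mm apart, open at -x, joined by the round bow at +x and a 6 mm brace at x = +34 mm. This point is its centre, half-way up; grasp it here across both legs
- slide2_bow (a point): outermost point of this slide's bow, 65 mm along x from its centre (the end that goes to the red mark)
- slide3_c (a point): brass tuning slide (None if absent), a U of 16 mm tube lying flat, 130 (x) x 56 (y) x 16 mm, 130 g: two legs along x, axes 40 mm apart, open at -x, joined by the round bow at +x and a 6 mm brace at x = +34 mm. This point is its centre, half-way up; grasp it here across both legs
- slide3_bow (a point): outermost point of this slide's bow, 65 mm along x from its centre (the end that goes to the red mark)
- slide4_c (a point): brass tuning slide (None if absent), a U of 16 mm tube lying flat, 130 (x) x 56 (y) x 16 mm, 130 g: two legs along x, axes 40 mm apart, open at -x, joined by the round bow at +x and a 6 mm brace at x = +34 mm. This point is its centre, half-way up; grasp it here across both legs
- slide4_bow (a point): outermost point of this slide's bow, 65 mm along x from its centre (the end that goes to the red mark)
- oil_c (a point): bystander, leave alone: blue oil bottle, 34 mm across, 110 mm tall; point half-way up
- polish_c (a point): bystander, leave alone: polish can, 56 mm across, 140 mm tall; point half-way up
- mute_c (a point): bystander, leave alone: aluminium trumpet mute, a cone 94 mm across the foot, 150 mm tall; point half-way up
- mouthpiece_c (a point): bystander, leave alone: steel trumpet mouthpiece standing on its cup, 27 mm across, 87 mm tall; point half-way up
- mug_c (a point): bystander, leave alone: blue mug, 80 mm across, 90 mm tall; point half-way up
- mallet_grip (a point): bystander, leave alone: hammer lying on the bench near the robot (point at its handle)
- driver_grip (a point): bystander, leave alone: screwdriver lying on the bench near the robot (point at its handle)
Mind the look-alikes: they are no part of the job. Leave any green, orange or turquoise look-alike of the part that bears slide3_c alone.

How it is judged:
By the outcome, as a careful person would: the job done as asked, in the order asked, and still so for the second after the job is handed in, with the robot touching nothing.
Of slide1, slide2, slide3, slide4 only 2 to 4 are there at a start; the rules pass over those that are not, and their reading is None.
At some moment in a run one of slide1, slide2, slide3, slide4 may be knocked a few centimetres aside while the robot is not near it.
It also fails if it takes over 210 s, if anything falls off the work surface, if the arm or the gripper's body presses on something with over 40 N, if the wrist force passes 120 N, or if a joint passes its speed limit or range.

### The arm

A 6-joint arm with a two-finger parallel gripper is mounted at the origin on the work surface. World frame = base frame: x ahead of the robot, y to its left, z up, the work surface at z = 0. Lengths are in mm, angles in rad, forces in N, time in s.
With the tool pointing down it reaches from about 275 to 1000 mm from the base axis. Payload 8.4 kg.
Tool frame: the origin (TCP) lies midway between the tips of the shut fingers; the grasp point (between the pads) lies 19 mm behind it; z points along the fingers, y is the line along which they close (so a half turn about z gives the same grasp; the last joint's range is limited). The gripper opens to 85 mm and grips with 20 to 120 N. Pads are 22 mm wide; open, the fingers measure 114 mm over their backs; the gripper's body (76 mm by 85 mm) begins 54 mm behind the grasp point. The pads swing forward as they close: fully open they stand 13 mm farther back than shut.
Start: joints at [-1.152, 0.353, 1.633, -0, 1.155, -0.002], TCP at [255.305, -570.479, 198.481] pointing down, gripper open.
Joint ranges: [-2.63, 2.63], [-0.92, 2.1], [0.06, 2.66], [-1.3, 4.44], [0, 2.69], [-3.02, 3.02]. Speed limits (rad/s): [2.22, 2.22, 2.79, 3.14, 3.14, 3.14].

### API

Orientations are given as [roll, pitch, yaw] about the fixed x, y, z axes, in that order (R = Rz(yaw) Ry(pitch) Rx(roll)).
In Python, from rig import r gives the robot as it stands.
- The arm moves only by the shell command python3 -m inch 'ROWS' [OPENING] [FORCE]. ROWS is JSON, a list that holds one entry, the list of rows, each a list of 6 numbers: the shift along the tool's x, y, z scaled (see below), then the turn, a rotation vector about the tool's x, y, z scaled (see below). In form: [[[tx, ty, tz, wx, wy, wz], ...]]. A call has 1 to 8 rows; each row is the pose to reach, as a shift and turn from the pose commanded when the call began, along the tool's axes at that moment, turning the shorter way round; what a row does not reach only later rows make up. The controller multiplies each number of a shift by 20 cm and each number of a turn by pi rad. A row lasts 1/12 s, in which the tool goes at most 41.7 mm and 7.16 degrees, less where a joint would pass 70% of its speed; a pose out of reach is approached as far as the arm can. A call with a number of a shift or a turn outside -1 to 1 is refused whole. A call with a gripper value outside its range is refused whole. OPENING is the gripper's target within -1 to 1 (fully open at 1, half-way at 0, shut at -1), set as the call begins (- or left out, the last holds). The fingers move at their own pace and stop on an object; FORCE is the grip in N (left out, the last holds). Time passes only in rows, so rows that repeat a pose let the fingers close. It gives the time, the measured TCP pose, the force, the opening and the grip force at its end, in the units of the state.
- r.sense(): the state, without advancing time (a new reading comes with each control period).
- r.grab_frame(name): name is "side" or "top"; returns the picture (420x560x3 uint8, red, green, blue); there is no depth.
- r.camera_info(name): a dict with "K" (3x3 intrinsics, pixels), "rvec" (rotation vector, rad) and "tvec" (3), from world to camera coordinates, as OpenCV has them. Camera axes: x right, y down, z forward; pixel columns grow to the right and rows downward; lengths in mm; the calibration is good to about 2 mm. A picture is of the moment at which its call begins. camera_info takes no time and is no camera call.
- r.sign_off(): hands the job in; it is judged then, once.
The state is a dict: "clock": time; "qpos": joint angles; "qvel": joint speeds; "joint_efforts": joint torques, N m; "eef_pos": TCP position; "tcp_rot": TCP orientation; "contact_force": force on the tool from outside, world axes, zero at the start; "wrist_torque": the same for the moment, N m; "opening": opening from 0.0 (shut) to 1.0 (fully open); "grasp_force": force on a finger pad.
Only numpy, scipy, OpenCV 4.12 (cv2) and the standard library are available. Lean on these libraries where they do the work, as an engineer would, in place of code of your own. Each camera call takes 0.05 s, during which the arm holds its last target. There are 200 camera calls.

## Working session

There is one attempt and no reset: what is moved stays moved. The work goes in short steps, Python scripts to look and compute and a shell command to move; the robot and the scene stay as the last step left them, time stands still between calls to the robot, and variables do not carry over. Pictures are saved under pics/ and viewed, at most 14 in all, crops included, and the job is handed in when it is done.

```bash
ls; mkdir -p pics; cat > h.py <<'E'
import numpy as np,cv2
from rig import r
from scipy.spatial.transform import Rotation as R
def cam(n):
    c=r.camera_info(n);K=np.array(c["K"],float);Rm=cv2.Rodrigues(np.array(c["rvec"],float))[0];t=np.array(c["tvec"],float).ravel();return K,Rm,t
def ray(n,u,v,z):
    K,Rm,t=cam(n);o=-Rm.T@t;d=Rm.T@np.linalg.inv(K)@np.array([u,v,1.]);return o+d*(z-o[2])/d[2]
def proj(n,p):
    K,Rm,t=cam(n);q=K@(Rm@np.array(p,float)+t);return q[:2]/q[2]
def shot(n,f=None):
    im=np.array(r.grab_frame(n))[:,:,::-1].copy()
    if f: cv2.imwrite("pics/"+f,im)
    return im
E
python3 - <<'E'
from h import *
shot("top","t0.png");shot("side","s0.png")
print(r.sense())
for n in("top","side"):
    K,Rm,t=cam(n);print(K,-Rm.T@t,Rm)
E
```

```text
pics
{'clock': 0.1, 'qpos': array([-1.15238018e+00,  3.53607355e-01,  1.63404617e+00,  1.65539902e-05,
        1.15516266e+00, -2.39467502e-03]), 'qvel': array([ 0.00080889, -0.00186726, -0.00220917, -0.00024952, -0.0007611 ,
       -0.00050734]), 'joint_efforts': array([-7.97502685e-05, -6.06352758e+01, -3.42820430e+01, -3.62385424e-05,
        3.95314128e-03,  3.24517612e-05]), 'eef_pos': array([ 255.13892951, -570.06029836,  197.82480069]), 'tcp_rot': array([-3.14036916e+00, -1.80663258e-05,  4.20804116e-01]), 'contact_force': array([-0.30250714,  0.38755657,  0.68171547]), 'wrist_torque': array([-0.02261765, -0.01037304,  0.02404204]), 'grasp_force': 0.0, 'opening': 1.0019185439130796}
[[536.60029887   0.         274.94141503]
 [  0.         536.60029887 207.82619979]
 [  0.           0.           1.        ]] [ 349.24964043  -17.7045934  1869.37097995] [[-8.24628966e-04 -9.99999274e-01  8.79018601e-04]
 [-9.97606601e-01  7.61879559e-04 -6.91410789e-02]
 [ 6.91403589e-02 -9.33930495e-04 -9.97606505e-01]]
[[402.00935021   0.         280.03864547]
 [  0.         402.00935021 210.31082157]
 [  0.           0.           1.        ]] [174.11527324 963.90710601 723.22393751] [[-0.95485634 -0.29615604 -0.02325862]
 [-0.1426505   0.52578604 -0.83857014]
 [ 0.26057667 -0.79739616 -0.54429694]]
```

View pics/t0.png

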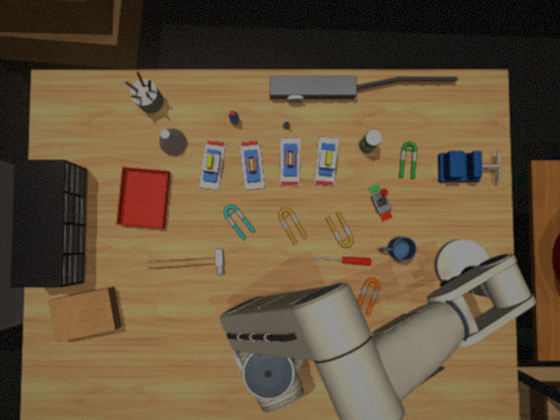

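View pics/s0.png

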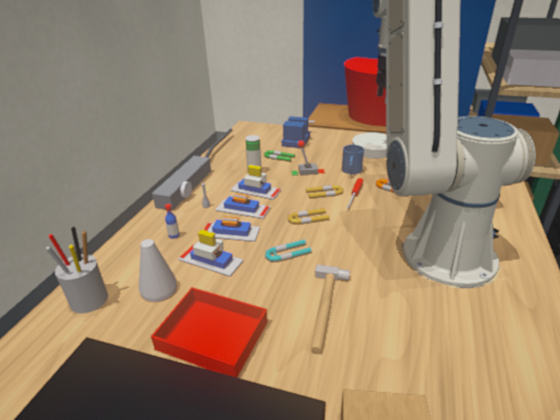

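```bash
python3 - <<'E'
from h import *
im=cv2.imread("pics/t0.png");s=cv2.imread("pics/s0.png")
c=cv2.resize(im[125:275,180:440],None,fx=3,fy=3,interpolation=cv2.INTER_CUBIC);cv2.imwrite("pics/t0c.png",c)
hsv=cv2.cvtColor(im,cv2.COLOR_BGR2HSV)
def blobs(lo,hi,mn=12,box=(180,125,440,330)):
    m=cv2.inRange(hsv,lo,hi);n,l,st,ce=cv2.connectedComponentsWithStats(m)
    return [(st[i][:5].tolist(),ce[i].round(1).tolist()) for i in range(1,n) if st[i][4]>=mn and box[0]<ce[i][0]<box[2] and box[1]<ce[i][1]<box[3]]
print("blue",blobs((105,120,60),(130,255,255)))
print("red",blobs((172,120,80),(180,255,255)),blobs((0,180,80),(6,255,255)))
print("green",blobs((45,120,50),(75,255,255)))
print("yellow",blobs((24,150,120),(34,255,255)))
for p in [(292,225),(283,215),(286,229),(340,229),(370,290)]: print(hsv[p[1]-1:p[1]+2,p[0]-4:p[0]+5].tolist()[1])
E
```

```text
blue [([284, 144, 13, 31, 192], [289.4, 159.9]), ([322, 144, 13, 6, 66], [327.9, 146.4]), ([208, 150, 12, 4, 35], [213.3, 151.5]), ([245, 150, 13, 14, 84], [250.9, 154.0]), ([247, 169, 13, 13, 100], [253.0, 176.0]), ([319, 169, 13, 7, 70], [325.5, 171.6]), ([204, 172, 13, 9, 89], [209.5, 176.4]), ([398, 243, 11, 12, 42], [403.0, 247.9])]
red [] [([209, 142, 14, 3, 24], [215.6, 142.9]), ([243, 142, 14, 3, 25], [249.3, 143.0]), ([283, 183, 14, 2, 15], [289.1, 183.1]), ([317, 182, 15, 3, 25], [323.5, 182.7]), ([381, 189, 6, 7, 34], [383.6, 191.8]), ([381, 212, 11, 9, 60], [385.7, 215.9]), ([342, 257, 29, 8, 172], [356.6, 260.4])]
green [([402, 142, 15, 10, 85], [409.5, 146.3]), ([400, 160, 5, 17, 59], [401.5, 167.9]), ([411, 162, 5, 16, 59], [412.9, 169.4]), ([369, 185, 11, 9, 61], [374.0, 188.9])]
yellow [([326, 151, 5, 13, 54], [328.3, 157.3]), ([207, 155, 5, 12, 50], [209.0, 160.5])]
[[15, 98, 133], [15, 120, 147], [17, 139, 147], [17, 132, 147], [17, 128, 151], [16, 127, 155], [16, 131, 146], [17, 141, 123], [18, 171, 121]]
[[21, 172, 139], [22, 172, 148], [22, 184, 137], [19, 167, 113], [19, 124, 130], [18, 128, 146], [21, 142, 138], [22, 155, 130], [20, 149, 128]]
[[19, 128, 151], [17, 123, 149], [17, 120, 128], [17, 116, 121], [20, 156, 137], [22, 171, 145], [21, 179, 138], [18, 158, 131], [18, 141, 134]]
[[18, 139, 143], [17, 130, 149], [17, 124, 152], [17, 124, 152], [16, 127, 154], [17, 128, 151], [17, 133, 152], [16, 119, 126], [12, 55, 102]]
[[14, 70, 113], [15, 125, 124], [14, 136, 137], [16, 140, 133], [15, 142, 131], [16, 131, 134], [16, 134, 129], [16, 119, 116], [11, 94, 98]]
```

View pics/t0c.png

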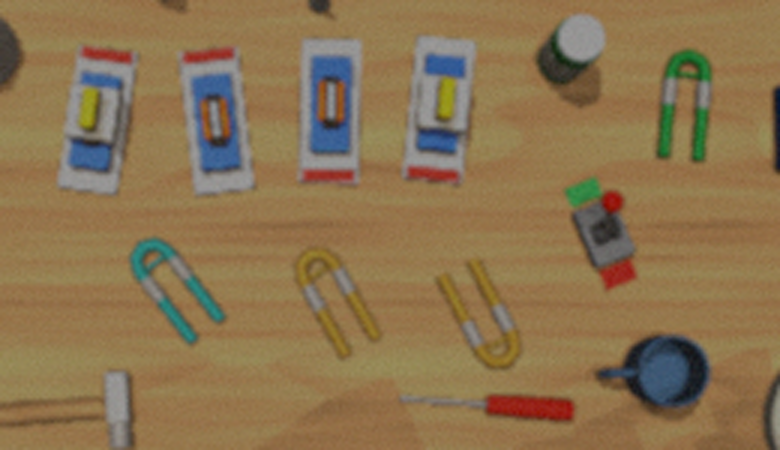

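```bash
cat >> h.py <<'E'
def avg(n,k=6): return np.mean([np.array(r.grab_frame(n))[:,:,::-1] for _ in range(k)],0).astype(np.uint8)
def nonwood(im,fx=4):
    b=cv2.resize(im,None,fx=fx,fy=fx,interpolation=cv2.INTER_CUBIC);lab=cv2.cvtColor(b,cv2.COLOR_BGR2LAB).astype(float);return b,lab
def rects(n,m,boxes,z,fx=4):
    out=[]
    for (x0,y0,x1,y1) in boxes:
        mm=np.zeros_like(m);mm[y0*fx:y1*fx,x0*fx:x1*fx]=m[y0*fx:y1*fx,x0*fx:x1*fx]
        cs=cv2.findContours(mm,cv2.RETR_EXTERNAL,cv2.CHAIN_APPROX_NONE)[0]
        p=np.vstack([c for c in cs if cv2.contourArea(c)>150])[:,0]/fx
        p=p+0.5/fx-0.5
        w=np.array([ray(n,u,v,z)[:2] for u,v in p],np.float32)
        (cx,cy),(a,b),th=cv2.minAreaRect(w)
        if a<b: a,b,th=b,a,th+90
        out.append((round(cx,1),round(cy,1),round(a,1),round(b,1),round((th+90)%180-90,1)))
    return out
E
python3 - <<'E'
from h import *
im=avg("top");cv2.imwrite("pics/a0.png",im)
b,lab=nonwood(im);hsv=cv2.cvtColor(b,cv2.COLOR_BGR2HSV)
wood=cv2.inRange(hsv,(8,85,60),(30,255,255))
m=255-wood; m=cv2.morphologyEx(m,cv2.MORPH_OPEN,np.ones((5,5),np.uint8))
nb=[(195,135,232,195),(236,135,270,195),(274,132,305,192),(308,132,345,192)]
print("nests",rects("top",m,nb,8))
brass=cv2.inRange(hsv,(18,155,60),(30,255,255))|cv2.inRange(hsv,(0,0,60),(180,75,255))
sb=[(274,202,310,248),(322,204,358,252)]
print("slides",rects("top",brass,sb,8))
cv2.imwrite("pics/m0.png",np.hstack([(m&255)[500:1000,760:1440],brass[500:1100,760:1440][:500]])[:, :])
print("tray",rects("top",cv2.inRange(hsv,(170,120,60),(180,255,255))|cv2.inRange(hsv,(0,120,60),(6,255,255)),[(105,155,180,240)],45))
E
```

```text
nests [(630.1, 201.2, 171.8, 75.5, -8.2), (629.4, 62.1, 172.8, 74.1, 6.9), (640.8, -70.8, 172.1, 73.4, -1.4), (643.3, -198.0, 171.3, 74.0, -6.3)]Traceback (most recent call last):
  File "<stdin>", line 10, in <module>
  File "h.py", line 24, in rects
    w=np.array([ray(n,u,v,z)[:2] for u,v in p],np.float32)
                ~~~^^^^^^^^^
  File "h.py", line 7, in ray
    K,Rm,t=cam(n);o=-Rm.T@t;d=Rm.T@np.linalg.inv(K)@np.array([u,v,1.]);return o+d*(z-o[2])/d[2]
           ~~~^^^
  File "h.py", line 5, in cam
    c=r.camera_info(n);K=np.array(c["K"],float);Rm=cv2.Rodrigues(np.array(c["rvec"],float))[0];t=np.array(c["tvec"],float).ravel();return K,Rm,t
ValueError: time passes only in moves, steps and waits
```

```bash
python3 - <<'E'
import cv2
a=cv2.imread("pics/m0.png");cv2.imwrite("pics/m0s.png",cv2.resize(a,(800,int(a.shape[0]*800/a.shape[1]))))
E
```

```text
[ WARN:0@0.006] global loadsave.cpp:275 findDecoder imread_('pics/m0.png'): can't open/read file: check file path/integrity
Traceback (most recent call last):
AttributeError: 'NoneType' object has no attribute 'shape'
```

```bash
python3 - <<'E'
s=open('h.py').read()
import re
i=s.index("def cam(n)");j=s.index("def ray")
s=s[:i]+'''import os,json
def cam(n,_c={}):
    if n not in _c:
        f=f"cal_{n}.json"
        if not os.path.exists(f): json.dump({k:np.array(v,float).ravel().tolist() for k,v in r.camera_info(n).items() if k in("K","rvec","tvec")},open(f,"w"))
        c=json.load(open(f));_c[n]=(np.reshape(c["K"],(3,3)),cv2.Rodrigues(np.array(c["rvec"]))[0],np.array(c["tvec"]))
    return _c[n]
'''+s[j:]
open('h.py','w').write(s)
E
cat > m.py <<'E'
from h import *
im=cv2.imread("pics/a0.png")
b,lab=nonwood(im);hsv=cv2.cvtColor(b,cv2.COLOR_BGR2HSV)
m=255-cv2.inRange(hsv,(8,85,60),(30,255,255)); m=cv2.morphologyEx(m,cv2.MORPH_OPEN,np.ones((5,5),np.uint8))
nb=[(195,135,232,195),(236,135,270,195),(274,132,305,192),(308,132,345,192)]
print("saddle",rects("top",cv2.inRange(hsv,(100,90,40),(130,255,255)),nb,30))
print("red",rects("top",cv2.inRange(hsv,(0,130,80),(8,255,255))|cv2.inRange(hsv,(172,130,80),(180,255,255)),nb,8))
print("fin",rects("top",cv2.inRange(hsv,(24,140,100),(34,255,255)),[nb[0],nb[3]],98))
brass=cv2.inRange(hsv,(19,150,60),(30,255,255))|cv2.inRange(hsv,(0,0,90),(180,85,255))
sb=[(274,202,310,248),(322,204,358,252)]
print("slides",rects("top",brass,sb,8))
red=cv2.inRange(hsv,(170,120,60),(180,255,255))|cv2.inRange(hsv,(0,120,60),(6,255,255))
print("tray",rects("top",red,[(105,155,180,240)],45))
print("ball",rects("top",red,[(376,184,392,202)],110),"patches",rects("top",red,[(376,205,400,224)],0),rects("top",cv2.inRange(hsv,(45,100,50),(75,255,255)),[(364,180,380,200)],0))
a=np.hstack([m[500:1020,760:1400],brass[500:1020,760:1560]]);cv2.imwrite("pics/m0s.png",cv2.resize(a,(800,int(a.shape[0]*800/a.shape[1]))))
E
python3 m.py
```

```text
saddle [(625.1, 200.1, 109.4, 45.4, -8.1), (623.8, 61.2, 109.7, 44.9, 6.7), (645.0, -70.9, 109.7, 44.4, -1.7), (646.0, -198.4, 110.2, 44.2, -6.5)]
red [(707.0, 189.9, 55.5, 12.4, 81.8), (706.5, 71.4, 56.1, 12.4, -82.3), (564.2, -69.0, 55.8, 11.4, 90.0), (565.3, -190.1, 56.5, 13.3, 84.0)]
fin [(629.2, 198.9, 43.9, 16.9, -8.9), (640.7, -197.4, 44.9, 16.1, -4.3)]
slides [(421.3, -74.5, 128.7, 57.5, 28.0), (401.0, -246.8, 128.2, 57.6, 27.5)]
tray [(511.5, 432.1, 198.0, 164.1, -5.1)]
ball [(522.6, -376.8, 23.5, 20.9, -34.2)] patches [(450.6, -405.8, 37.0, 22.9, -68.9)] [(545.5, -366.6, 38.7, 23.1, -67.6)]
```

View pics/m0s.png

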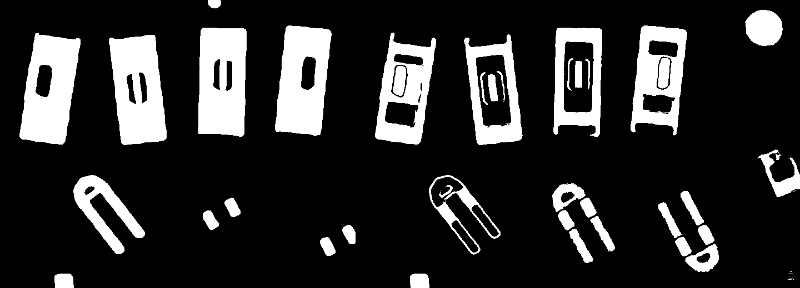

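```bash
cat >> h.py <<'E'
def tri(a,b):
    P=[K@np.c_[Rm,t] for K,Rm,t in (cam("top"),cam("side"))]
    X=cv2.triangulatePoints(P[0],P[1],np.array(a,float).reshape(2,1),np.array(b,float).reshape(2,1));return (X[:3]/X[3]).ravel()
def plan(x,y,z,yaw,rot=None):
    "row numbers (scaled) from measured pose to a tool-down pose; yaw deg taken mod 180"
    s=r.sense();A=R.from_euler("xyz",s["tcp_rot"]);d=A.inv().apply(np.array([x,y,z])-s["eef_pos"])/200
    best=None
    for yw in (yaw,yaw+180):
        w=(A.inv()*R.from_euler("xyz",[np.pi,0,np.radians(yw)])).as_rotvec()/np.pi
        if best is None or np.linalg.norm(w)<np.linalg.norm(best): best=w
    print("row",d.round(4).tolist(),best.round(4).tolist(),"rows",np.ceil(max(np.linalg.norm(d)*200/41.7,np.linalg.norm(best)*180/7.16)))
E
python3 - <<'E'
from h import *
def c(im,box):
    h=cv2.cvtColor(im,cv2.COLOR_BGR2HSV);m=cv2.inRange(h,(170,130,60),(180,255,255))|cv2.inRange(h,(0,150,60),(6,255,255))
    k=np.zeros_like(m);k[box[1]:box[3],box[0]:box[2]]=m[box[1]:box[3],box[0]:box[2]]
    M=cv2.moments(k,True);return M["m00"],M["m10"]/M["m00"],M["m01"]/M["m00"]
t=c(cv2.imread("pics/a0.png"),(376,184,392,202));s=c(cv2.imread("pics/s0.png"),(292,134,308,155));print(t,s,tri(t[1:],s[1:]))
print(r.sense()["qpos"][0])
x,y,z=tri(t[1:],s[1:]);plan(x,y,170,22.4)
E
```

```text
(36.0, 383.6388888888889, 192.0) (33.0, 300.6969696969697, 143.0909090909091) [ 522.79521173 -375.10181151  120.67647903]
-1.1524256816644052
row [1.6199, -0.3449, 0.142] [-0.0001, -0.0, 0.0095] rows 8.0
```

```bash
python3 -m inch '[[[0.8,-0.17,0,0,0,0],[0.8,-0.17,0,0,0,0],[0.8,-0.17,0,0,0,0.01],[0.8,-0.17,0,0,0,0.01],[0.8,-0.17,0,0,0,0.01]]]' 0 20; python3 -m inch '[[[0.82,-0.175,0.14,0,0,0],[0.82,-0.175,0.14,0,0,0],[0.82,-0.175,0.14,0,0,0],[0.82,-0.175,0.14,0,0,0],[0.82,-0.175,0.14,0,0,0],[0.82,-0.175,0.14,0,0,0]]]' ; python3 - <<'E'
from h import *
shot("top","t1.png");plan(522.8,-375.5,100,22.4)
im=cv2.imread("pics/t1.png");cv2.imwrite("pics/t1c.png",cv2.resize(im[130:370,200:480],None,fx=2.5,fy=2.5))
E
```

```text
clock: 0.82
eef_pos: [392.3, -470.3, 198.6]
tcp_rot: [-3.141, -0.002, 0.393]
contact_force: [-0.3, 0.1, -0.1]
opening: 0.504
grasp_force: 0.0
clock: 1.32
eef_pos: [527.2, -377.8, 169.7]
tcp_rot: [-3.141, 0.0, 0.393]
contact_force: [-0.8, -0.7, 0.0]
opening: 0.502
grasp_force: 0.0
row [-0.0077, -0.0222, 0.3505] [-0.0001, 0.0003, 0.0002] rows 2.0
```

View pics/t1c.png

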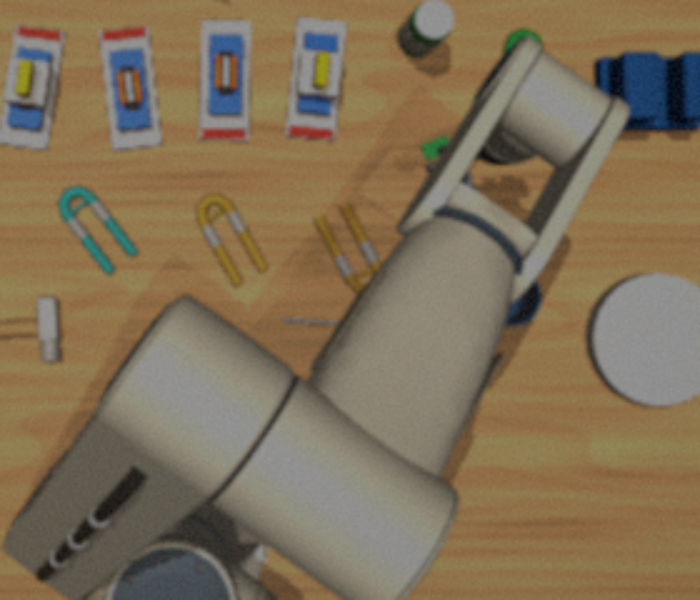

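```bash
python3 -m inch '[[[-0.008,-0.022,0.18,0,0,0],[-0.008,-0.022,0.36,0,0,0],[-0.008,-0.022,0.36,0,0,0],[-0.008,-0.022,0.36,0,0,0]]]' ; python3 -m inch '[[[0,0,0,0,0,0],[0,0,0,0,0,0],[0,0,0,0,0,0],[0,0,0,0,0,0],[0,0,0,0,0,0],[0,0,0,0,0,0]]]' -1 20
```

```text
clock: 1.7
eef_pos: [520.4, -376.3, 97.6]
tcp_rot: [-3.138, 0.002, 0.388]
contact_force: [0.9, 0.6, 0.7]
opening: 0.503
grasp_force: 0.0
clock: 2.2
eef_pos: [523.0, -376.1, 99.1]
tcp_rot: [3.141, -0.0, 0.39]
contact_force: [0.2, -0.7, 0.2]
opening: -0.001
grasp_force: 0.0
```

```bash
python3 - <<'E'
from h import *
im=shot("side");cv2.imwrite("pics/s1c.png",cv2.resize(im[80:230,220:420],None,fx=3.5,fy=3.5,interpolation=cv2.INTER_CUBIC))
E
```

```text
(no output)
```

View pics/s1c.png

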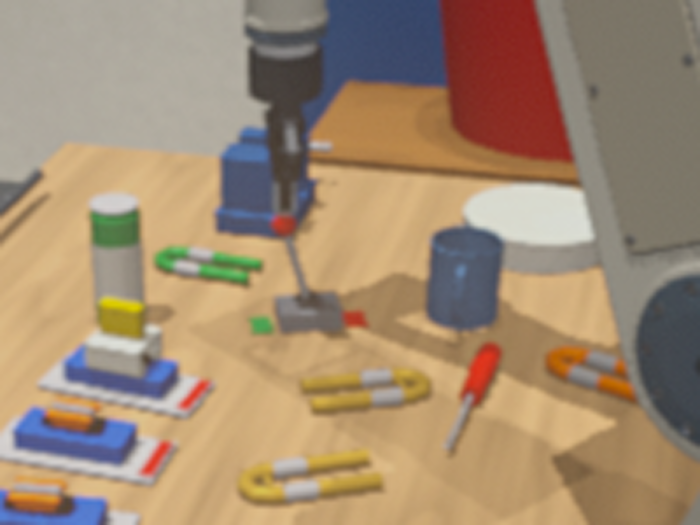

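```bash
python3 - <<'E'
from h import *
p=r.sense()["eef_pos"]
for q in (p,p+[0,0,19],(523,-376,118),(530,-376,92)):print(proj("side",q),proj("top",q))
d=(r.grab_frame("side"))
E
```

```text
[301.02887359 148.43305298] [382.54171886 192.3978675 ]
[301.05535051 143.70114489] [383.70587923 191.83106292]
[301.03695189 143.68134615] [383.69696333 191.81053276]
[299.18987029 149.94683668] [382.07940656 190.48943047]
```

```bash
python3 - <<'E'
from h import *
im=avg("side",4);cv2.imwrite("pics/s2c.png",cv2.resize(im[90:180,260:350],None,fx=6.5,fy=6.5,interpolation=cv2.INTER_CUBIC))
print(r.sense()["opening"])
E
```

```text
0.0026728249556910375
```

View pics/s2c.png

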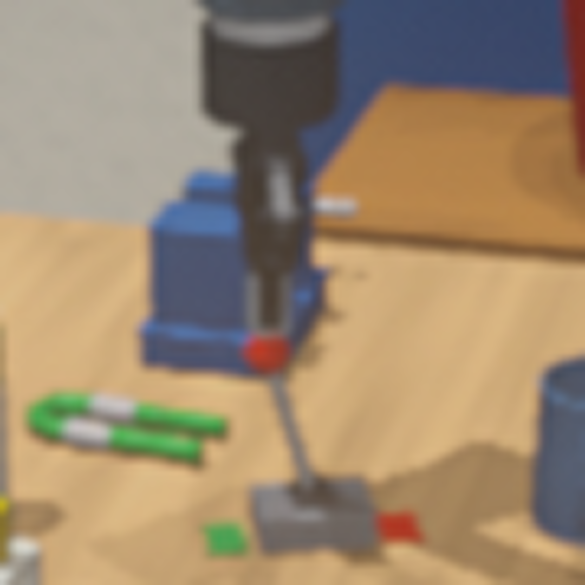

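```bash
python3 -m inch '[[[0,0,-0.1,0,0,0],[0,0,-0.3,0,0,0],[0,0,-0.3,0,0,0],[0,0,-0.3,0,0,0],[0,0,-0.3,0,0,0]]]'; python3 - <<'E'
from h import *
im=avg("side",4);cv2.imwrite("pics/s3c.png",cv2.resize(im[90:180,260:350],None,fx=6.5,fy=6.5,interpolation=cv2.INTER_CUBIC))
p=r.sense()["eef_pos"];print((proj("side",p)-[260,90])*6.5,(proj("side",p+[0,0,20])-[260,90])*6.5)
E
```

```text
clock: 2.92
eef_pos: [522.7, -375.9, 158.5]
tcp_rot: [3.141, -0.0, 0.389]
contact_force: [-0.2, -0.2, -0.2]
opening: -0.002
grasp_force: 0.0
[268.4205077  284.51180996] [268.61872018 250.69060644]
```

View pics/s3c.png

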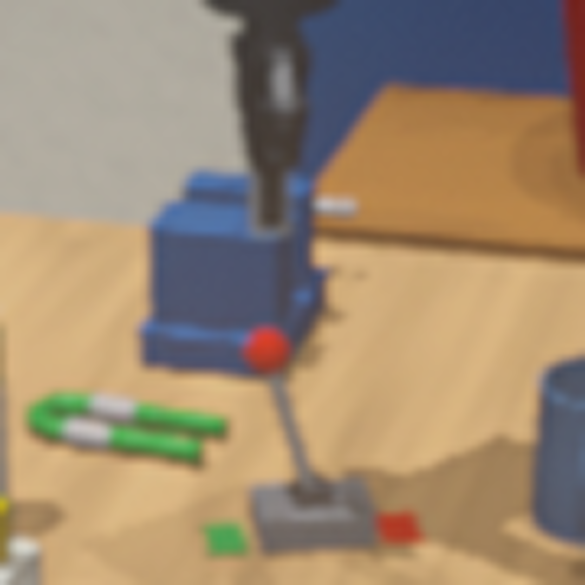

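```bash
python3 -m inch '[[[0,0,0,0,0,0],[0,0,0.15,0,0,0],[0,0,0.3,0,0,0],[0,0,0.3,0,0,0],[0,0,0.35,0,0,0],[0,0,0.38,0,0,0],[0,0,0.4,0,0,0],[0,0,0.41,0,0,0]]]' 0; python3 -m inch '[[[0,0,0,0,0,0],[0,0,0,0,0,0],[0,0,0,0,0,0],[0,0,0,0,0,0],[0,0,0,0,0,0]]]' -1 20
```

```text
clock: 3.78
eef_pos: [523.1, -376.3, 76.8]
tcp_rot: [3.141, -0.0, 0.389]
contact_force: [-1.0, -0.6, 0.3]
opening: 0.5
grasp_force: 0.0
clock: 4.2
eef_pos: [523.2, -376.4, 77.2]
tcp_rot: [3.14, -0.001, 0.389]
contact_force: [1.2, -1.0, 2.4]
opening: 0.287
grasp_force: 19.9
```

```bash
python3 -m inch '[[[-0.06,0,-0.01,0,0,0],[-0.13,0,-0.018,0,0,0],[-0.2,0,-0.012,0,0,0],[-0.26,0,0,0,0,0],[-0.32,0,0.02,0,0,0],[-0.36,0,0.04,0,0,0],[-0.375,0,0.046,0,0,0],[-0.38,0,0.048,0,0,0]]]'; python3 -m inch '[[[-0.01,0,0.004,0,0,0],[-0.02,0,0.008,0,0,0],[-0.02,0,0.008,0,0,0]]]'
```

```text
clock: 4.87
eef_pos: [451.2, -405.9, 66.7]
tcp_rot: [3.141, 0.0, 0.388]
contact_force: [-0.5, -3.6, 4.6]
opening: 0.284
grasp_force: 21.3
clock: 5.12
eef_pos: [449.2, -406.7, 65.5]
tcp_rot: [3.141, -0.001, 0.389]
contact_force: [1.2, -4.6, 4.0]
opening: 0.285
grasp_force: 21.3
```

```bash
python3 -m inch '[[[-0.02,0,0.006,0,0,0],[-0.04,0,0.012,0,0,0],[-0.04,0,0.012,0,0,0]]]'; python3 -m inch '[[[0,0,0,0,0,0],[0,0,0,0,0,0],[0,0,0,0,0,0],[0,0,-0.2,0,0,0],[0,0,-0.4,0,0,0],[0,0,-0.6,0,0,0],[0,0,-0.6,0,0,0],[0,0,-0.6,0,0,0]]]' 0.2;  python3 - <<'E'
from h import *
im=avg("side",4);h=cv2.cvtColor(im,cv2.COLOR_BGR2HSV);m=cv2.inRange(h,(170,130,60),(180,255,255))|cv2.inRange(h,(0,150,60),(6,255,255))
n,l,st,ce=cv2.connectedComponentsWithStats(m[130:180,290:345]);print(st.tolist(),(ce+[290,130]).round(1).tolist())
print(proj("side",(453.8,-404.5,110)))
im=avg("top",4);cv2.imwrite("pics/a1.png",im);h=cv2.cvtColor(im,cv2.COLOR_BGR2HSV);m=cv2.inRange(h,(18,160,60),(30,255,255));n,l,st,ce=cv2.connectedComponentsWithStats(m)
print([(st[i].tolist(),ce[i].round(1).tolist()) for i in range(1,n) if st[i][4]>15])
E
```

```text
clock: 5.37
eef_pos: [442.6, -409.4, 63.0]
tcp_rot: [3.14, -0.002, 0.39]
contact_force: [4.3, -1.7, 2.1]
opening: 0.283
grasp_force: 19.4
clock: 6.03
eef_pos: [442.3, -410.1, 185.2]
tcp_rot: [3.138, -0.002, 0.389]
contact_force: [0.2, 0.5, -1.0]
opening: 0.605
grasp_force: 0.0
[[0, 0, 55, 50, 2710], [29, 12, 5, 6, 20], [28, 39, 6, 4, 20]] [[316.9, 154.5], [320.6, 144.4], [320.4, 170.8]]
[320.9600263  144.51196465]
[([326, 151, 5, 14, 55], [328.3, 157.7]), ([207, 155, 6, 13, 58], [209.4, 160.9]), ([279, 208, 14, 12, 87], [284.4, 212.5]), ([336, 212, 11, 15, 62], [341.0, 219.0]), ([326, 216, 10, 16, 61], [330.5, 223.6]), ([296, 223, 11, 15, 62], [300.9, 230.0]), ([286, 229, 11, 15, 61], [290.9, 235.9]), ([338, 235, 15, 13, 94], [346.4, 241.8])]
```

```bash
python3 - <<'E'
from h import *
plan(641,-197.6,150,-6)
E
```

```text
row [1.327, -0.5976, 0.1589] [-0.0005, 0.0004, 0.1573] rows 8.0
```

```bash
python3 -m inch '[[[0.66,-0.3,0,0,0,0],[0.66,-0.3,0,0,0,0],[0.66,-0.3,0,0,0,0],[0.66,-0.3,0,0,0,0],[0.66,-0.3,0,0,0,0]]]' 0;python3 -m inch '[[[0.667,-0.2976,0.16,0,0,0.157],[0.667,-0.2976,0.16,0,0,0.157],[0.667,-0.2976,0.16,0,0,0.157],[0.667,-0.2976,0.16,0,0,0.157],[0.667,-0.2976,0.16,0,0,0.157],[0.667,-0.2976,0.16,0,0,0.157],[0.667,-0.2976,0.16,0,0,0.157]]]'; python3 - <<'E'
from h import *
plan(641,-197.6,42,-6)
im=avg("side",4);cv2.imwrite("pics/s4c.png",cv2.resize(im[110:230,200:320],None,fx=5,fy=5,interpolation=cv2.INTER_CUBIC))
p=r.sense()["eef_pos"];print((proj("side",p)-[200,110])*5,(proj("side",p+[0,0,20])-[200,110])*5)
E
```

```text
clock: 6.85
eef_pos: [543.3, -300.5, 182.3]
tcp_rot: [-3.141, -0.001, 0.393]
contact_force: [-0.8, 0.3, 0.2]
opening: 0.496
grasp_force: 0.0
clock: 7.43
eef_pos: [640.7, -198.8, 150.5]
tcp_rot: [3.141, 0.001, -0.102]
contact_force: [0.7, 0.3, -0.7]
opening: 0.493
grasp_force: 0.0
row [0.0016, -0.0062, 0.5423] [0.0001, 0.0004, 0.001] rows 3.0
[270.35546874 208.18769621] [268.61538603 180.84275017]
```

View pics/s4c.png

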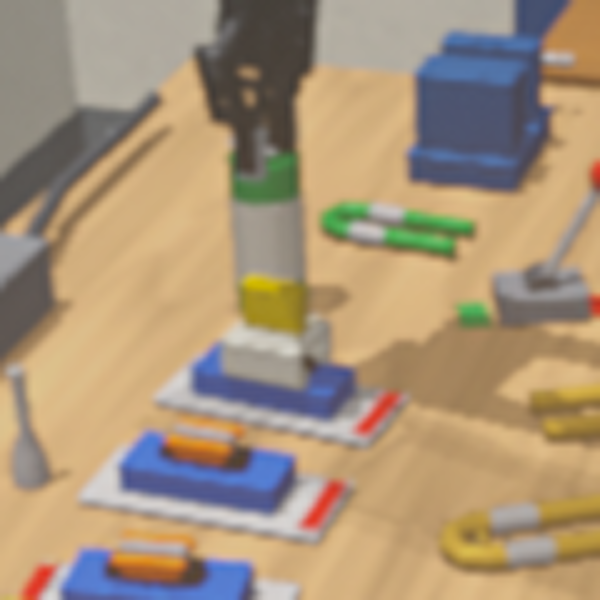

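```bash
python3 -m inch '[[[0.002,-0.006,0.2,0,0,0],[0.002,-0.006,0.4,0,0,0],[0.002,-0.006,0.48,0,0,0],[0.002,-0.006,0.52,0,0,0],[0.002,-0.006,0.54,0,0,0],[0.002,-0.006,0.54,0,0,0]]]' 0;python3 -m inch '[[[0,0,0,0,0,0],[0,0,0,0,0,0],[0,0,0,0,0,0],[0,0,0,0,0,0],[0,0,0,0,0,0]]]' -1 90
```

```text
clock: 8.13
eef_pos: [642.2, -197.5, 43.1]
tcp_rot: [3.141, -0.0, -0.104]
contact_force: [0.2, -0.3, 0.3]
opening: 0.504
grasp_force: 0.0
clock: 8.55
eef_pos: [643.3, -197.8, 44.9]
tcp_rot: [3.14, -0.003, -0.104]
contact_force: [-0.1, -3.7, 7.5]
opening: 0.189
grasp_force: 88.8
```

```bash
python3 -m inch '[[[0,0,-0.005,0.02,0,0],[0,0,-0.015,0.035,0,0],[0,0,-0.02,0.01,0,0],[0,0,-0.03,-0.025,0,0],[0,0,-0.04,-0.035,0,0],[0,0,-0.05,0,0,0],[0,0,-0.06,0.03,0,0],[0,0,-0.07,0.035,0,0]]]';python3 -m inch '[[[0,0,-0.01,-0.035,0,0],[0,0,-0.02,-0.055,0,0],[0,0,-0.03,-0.06,0,0],[0,0,-0.04,-0.035,0,0],[0,0,-0.06,-0.035,0,0],[0,0,-0.1,-0.035,0,0]]]'
```

```text
clock: 9.22
eef_pos: [641.9, -199.1, 57.1]
tcp_rot: [-3.028, -0.001, -0.104]
contact_force: [1.1, -1.7, -4.8]
opening: 0.188
grasp_force: 90.5
clock: 9.72
eef_pos: [641.2, -199.8, 76.8]
tcp_rot: [3.141, 0.001, -0.105]
contact_force: [-0.7, -0.9, -1.4]
opening: 0.184
grasp_force: 92.8
```

```bash
python3 -m inch '[[[0,0,-0.2,0,0,0],[0,0,-0.4,0,0,0],[0,0,-0.55,0,0,0],[0,0,-0.55,0,0,0],[0,0,-0.55,0,0,0]]]'; python3 - <<'E'
from h import *
plan(466.7,436,180,-5)
E
```

```text
clock: 10.13
eef_pos: [643.0, -199.7, 189.7]
tcp_rot: [3.14, -0.004, -0.104]
contact_force: [-1.7, -0.0, -2.2]
opening: 0.191
grasp_force: 92.9
row [-1.2084, -3.0692, 0.0371] [0.0007, -0.0014, -0.0055] rows 16.0
```

```bash
for i in 1 2 3; do python3 -m inch '[[[-0.3,-0.767,0.01,0,0,0],[-0.3,-0.767,0.01,0,0,0],[-0.3,-0.767,0.01,0,0,0],[-0.3,-0.767,0.01,0,0,0],[-0.3,-0.767,0.01,0,0,0]]]' | head -2; done; python3 -m inch '[[[-0.308,-0.768,0.01,0,0,0],[-0.308,-0.768,0.01,0,0,-0.005],[-0.308,-0.768,0.01,0,0,-0.005],[-0.308,-0.768,0.01,0,0,-0.005],[-0.308,-0.768,0.01,0,0,-0.005],[-0.308,-0.768,0.01,0,0,-0.005],[-0.308,-0.768,0.01,0,0,-0.005]]]'; python3 - <<'E'
from h import *
plan(466.7,436,30,-5)
E
```

```text
clock: 10.55
eef_pos: [594.3, -34.5, 182.9]
clock: 10.97
eef_pos: [551.0, 123.8, 181.2]
clock: 11.38
eef_pos: [507.8, 282.6, 179.4]
clock: 11.97
eef_pos: [464.4, 435.5, 177.4]
tcp_rot: [3.139, 0.001, -0.087]
contact_force: [-0.8, -0.0, -1.4]
opening: 0.189
grasp_force: 92.8
row [0.0124, -0.0054, 0.7367] [0.0008, 0.0004, -0.0] rows 4.0
```

```bash
python3 -m inch '[[[0.01,0,0.2,0,0,0],[0.01,0,0.4,0,0,0],[0.01,0,0.6,0,0,0],[0.01,0,0.69,0,0,0],[0.01,0,0.73,0,0,0],[0.01,0,0.73,0,0,0]]]';python3 -m inch '[[[0,0,0.015,0,0,0],[0,0,0.03,0,0,0],[0,0,0.04,0,0,0],[0,0,0.04,0,0,0]]]'
```

```text
clock: 12.47
eef_pos: [466.5, 433.8, 30.6]
tcp_rot: [3.138, 0.003, -0.09]
contact_force: [-0.1, -0.2, -1.7]
opening: 0.185
grasp_force: 92.8
clock: 12.8
eef_pos: [467.6, 436.6, 25.7]
tcp_rot: [-3.14, -0.001, -0.088]
contact_force: [-0.1, -0.6, -0.3]
opening: 0.187
grasp_force: 92.9
```

```bash
python3 -m inch '[[[0,0,0.015,0,0,0],[0,0,0.02,0,0,0],[0,0,0.02,0,0,0]]]';python3 -m inch '[[[0,0,0.01,0,0,0],[0,0,0.015,0,0,0],[0,0,0.015,0,0,0]]]'
```

```text
clock: 13.05
eef_pos: [467.1, 436.4, 20.8]
tcp_rot: [-3.141, -0.0, -0.088]
contact_force: [-0.1, 0.3, -0.3]
opening: 0.192
grasp_force: 92.9
clock: 13.3
eef_pos: [467.7, 436.6, 20.0]
tcp_rot: [-3.141, -0.001, -0.088]
contact_force: [-3.3, -4.7, 19.5]
opening: 0.189
grasp_force: 95.8
```

```bash
python3 -m inch '[[[0,0,-0.012,0,0,0],[0,0,-0.012,0,0,0],[0,0,-0.012,0,0,0],[0,0,-0.012,0,0,0],[0,0,-0.2,0,0,0],[0,0,-0.4,0,0,0],[0,0,-0.6,0,0,0],[0,0,-0.6,0,0,0]]]' -0.1; python3 - <<'E'
from h import *
plan(629.5,199.3,150,-8.4)
E
```

```text
clock: 13.97
eef_pos: [470.6, 439.5, 145.6]
tcp_rot: [-3.133, -0.007, -0.088]
contact_force: [2.1, 1.4, 0.5]
opening: 0.451
grasp_force: 0.0
row [0.8974, 1.1265, -0.0245] [-0.0027, -0.0023, 0.0186] rows 7.0
```

```bash
python3 -m inch '[[[0.45,0.563,-0.02,0,0,0],[0.45,0.563,-0.02,0,0,0],[0.45,0.563,-0.02,0,0,0],[0.45,0.563,-0.02,0,0,0]]]' 0 |head -2;python3 -m inch '[[[0.45,0.563,0,0,0,0.019],[0.45,0.563,0,0,0,0.019],[0.45,0.563,0,0,0,0.019],[0.45,0.563,0,0,0,0.019],[0.45,0.563,0,0,0,0.019],[0.45,0.563,0,0,0,0.019]]]'; python3 - <<'E'
from h import *
plan(629.5,199.3,43,-8.4)
E
```

```text
clock: 14.3
eef_pos: [548.8, 312.8, 141.6]
clock: 14.8
eef_pos: [626.8, 195.1, 141.1]
tcp_rot: [3.142, 0.001, -0.15]
contact_force: [-0.3, 0.5, 0.2]
opening: 0.5
grasp_force: 0.0
row [0.0105, -0.0227, 0.4906] [0.0, 0.0002, -0.0011] rows 3.0
```

```bash
python3 -m inch '[[[0.01,-0.023,0.1,0,0,0],[0.01,-0.023,0.3,0,0,0],[0.01,-0.023,0.43,0,0,0],[0.01,-0.023,0.47,0,0,0],[0.01,-0.023,0.49,0,0,0],[0.01,-0.023,0.49,0,0,0]]]' 0;python3 -m inch '[[[0,0,0,0,0,0],[0,0,0,0,0,0],[0,0,0,0,0,0],[0,0,0,0,0,0],[0,0,0,0,0,0]]]' -1 90; python3 -m inch '[[[0,0,-0.005,0.02,0,0],[0,0,-0.015,0.035,0,0],[0,0,-0.02,0.01,0,0],[0,0,-0.03,-0.025,0,0],[0,0,-0.04,-0.035,0,0],[0,0,-0.05,0,0,0],[0,0,-0.06,0.03,0,0],[0,0,-0.07,0.035,0,0]]]';python3 -m inch '[[[0,0,-0.01,-0.035,0,0],[0,0,-0.02,-0.055,0,0],[0,0,-0.03,-0.06,0,0],[0,0,-0.04,-0.035,0,0],[0,0,-0.06,-0.035,0,0],[0,0,-0.1,-0.035,0,0]]]'
```

```text
clock: 15.3
eef_pos: [628.8, 201.3, 43.6]
tcp_rot: [3.141, 0.001, -0.147]
contact_force: [-0.1, 0.5, 0.3]
opening: 0.501
grasp_force: 0.0
clock: 15.72
eef_pos: [630.5, 200.8, 45.9]
tcp_rot: [-3.14, -0.003, -0.148]
contact_force: [-0.4, -0.1, 7.0]
opening: 0.19
grasp_force: 88.4
clock: 16.38
eef_pos: [628.6, 198.7, 57.6]
tcp_rot: [-3.028, 0.0, -0.149]
contact_force: [0.1, 1.6, -3.4]
opening: 0.187
grasp_force: 90.1
clock: 16.88
eef_pos: [628.2, 197.0, 77.7]
tcp_rot: [3.139, 0.001, -0.15]
contact_force: [-1.0, 0.1, -2.1]
opening: 0.181
grasp_force: 90.7
```

```bash
python3 -m inch '[[[0,0,-0.2,0,0,0],[0,0,-0.4,0,0,0],[0,0,-0.5,0,0,0],[0,0,-0.5,0,0,0],[0,0,-0.5,0,0,0]]]'|head -2; python3 - <<'E'
from h import *
plan(556.5,428.2,175,-5)
E
```

```text
clock: 17.3
eef_pos: [629.9, 198.1, 180.0]
row [-0.5335, -1.0833, 0.0232] [0.0, -0.001, -0.0196] rows 6.0
```

```bash
python3 -m inch '[[[-0.267,-0.542,0.01,0,0,0],[-0.267,-0.542,0.01,0,0,0],[-0.267,-0.542,0.01,0,0,0],[-0.267,-0.542,0.01,0,0,0]]]' |head -2;python3 -m inch '[[[-0.267,-0.542,0,0,0,-0.02],[-0.267,-0.542,0,0,0,-0.02],[-0.267,-0.542,0,0,0,-0.02],[-0.267,-0.542,0,0,0,-0.02],[-0.267,-0.542,0,0,0,-0.02]]]'; python3 - <<'E'
from h import *
plan(556.5,428.2,27,-5)
E
```

```text
clock: 17.63
eef_pos: [588.9, 318.3, 173.9]
clock: 18.05
eef_pos: [553.6, 429.3, 173.8]
tcp_rot: [3.139, 0.002, -0.082]
contact_force: [-0.7, -0.5, -1.8]
opening: 0.187
grasp_force: 90.7
row [0.0164, 0.0022, 0.7339] [0.0009, 0.0006, 0.0016] rows 4.0
```

```bash
python3 -m inch '[[[0.01,0.002,0.2,0,0,0],[0.01,0.002,0.4,0,0,0],[0.01,0.002,0.6,0,0,0],[0.01,0.002,0.69,0,0,0],[0.01,0.002,0.73,0,0,0],[0.01,0.002,0.73,0,0,0]]]'|head -2;python3 -m inch '[[[0,0,0.015,0,0,0],[0,0,0.02,0,0,0],[0,0,0.02,0,0,0]]]';python3 -m inch '[[[0,0,0.008,0,0,0],[0,0,0.01,0,0,0],[0,0,0.01,0,0,0]]]'
```

```text
clock: 18.55
eef_pos: [556.1, 425.3, 26.8]
clock: 18.8
eef_pos: [558.3, 428.2, 27.3]
tcp_rot: [-3.14, -0.002, -0.085]
contact_force: [0.7, -0.4, -0.7]
opening: 0.185
grasp_force: 89.9
clock: 19.05
eef_pos: [557.4, 428.0, 24.2]
tcp_rot: [-3.141, -0.001, -0.085]
contact_force: [-0.1, 0.9, -1.0]
opening: 0.186
grasp_force: 89.9
```

```bash
python3 -m inch '[[[0,0,0.01,0,0,0],[0,0,0.012,0,0,0],[0,0,0.012,0,0,0]]]';python3 -m inch '[[[0,0,0.006,0,0,0],[0,0,0.006,0,0,0]]]'; python3 -m inch '[[[0,0,0,0,0,0],[0,0,0,0,0,0],[0,0,0,0,0,0],[0,0,0,0,0,0],[0,0,-0.2,0,0,0],[0,0,-0.4,0,0,0],[0,0,-0.6,0,0,0],[0,0,-0.6,0,0,0]]]' -0.1; python3 - <<'E'
from h import *
plan(421.3,-74.5,120,28)
E
```

```text
clock: 19.3
eef_pos: [557.7, 428.2, 22.2]
tcp_rot: [-3.141, -0.001, -0.085]
contact_force: [-0.2, -0.7, 5.1]
opening: 0.183
grasp_force: 91.1
clock: 19.47
eef_pos: [558.0, 428.3, 22.0]
tcp_rot: [-3.141, -0.001, -0.085]
contact_force: [-2.4, -1.7, 12.4]
opening: 0.19
grasp_force: 92.0
clock: 20.13
eef_pos: [561.1, 430.8, 148.8]
tcp_rot: [-3.133, -0.009, -0.085]
contact_force: [0.8, 1.5, 1.5]
opening: 0.451
grasp_force: 0.0
row [-0.4829, 2.5777, 0.119] [-0.0017, -0.0035, -0.1826] rows 13.0
```

```bash
cat > sl.py <<'E'
from h import *
import sys
def slides(f,pl=True):
    im=avg("top",6);cv2.imwrite("pics/"+f,im)
    hs=cv2.cvtColor(im,cv2.COLOR_BGR2HSV);m=cv2.inRange(hs,(18,160,60),(30,255,255));n,l,st,ce=cv2.connectedComponentsWithStats(m)
    print([ce[i].round(0).tolist()+[int(st[i][4])] for i in range(1,n) if st[i][4]>25])
    return im
def pose(im,box):
    b,_=nonwood(im);h=cv2.cvtColor(b,cv2.COLOR_BGR2HSV)
    m=cv2.inRange(h,(19,150,60),(30,255,255))|cv2.inRange(h,(0,0,90),(180,85,255))
    return rects("top",m,[box],8)[0]
E
python3 - <<'E'
from sl import *
im=slides("a2.png")
for b in [(274,202,310,248),(322,204,358,252)]: print(pose(im,b))
cv2.imwrite("pics/a2v.png",cv2.resize(im[100:340,60:500],None,fx=1.8,fy=1.8))
E
```

```text
[[288.0, 203.0, 92], [304.0, 221.0, 60], [341.0, 219.0, 60], [331.0, 224.0, 62], [293.0, 226.0, 61], [347.0, 242.0, 90]]
(452.2, -86.8, 123.1, 56.8, 26.4)
(401.0, -246.9, 128.2, 56.9, 26.5)
```

View pics/a2v.png

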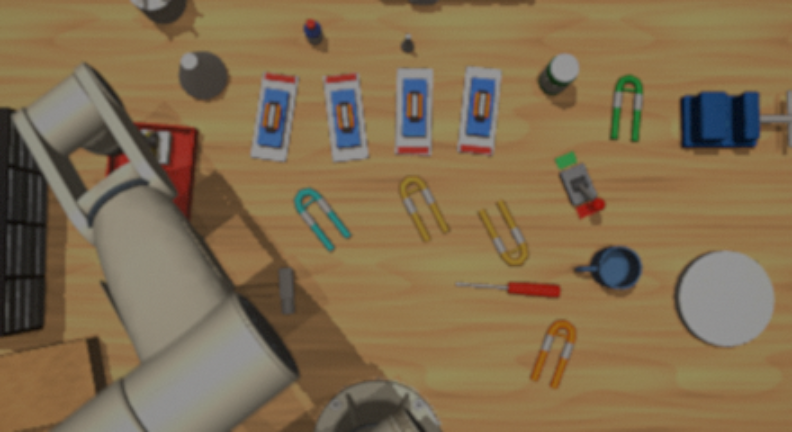

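```bash
python3 - <<'E'
from sl import *
im=cv2.imread("pics/a2.png");p=pose(im,(270,192,312,240));print(p)
plan(p[0],p[1],110,p[4])
E
```

```text
(454.8, -85.5, 129.0, 56.8, 26.4)
row [-0.2871, 2.5961, 0.1462] [0.0004, 0.0009, -0.1737] rows 13.0
```

```bash
for i in 1 2; do python3 -m inch '[[[-0.1,0.9,0,0,0,0],[-0.1,0.9,0,0,0,0],[-0.1,0.9,0,0,0,0],[-0.1,0.9,0,0,0,0],[-0.1,0.9,0,0,0,0]]]' 1 | head -2; done; python3 -m inch '[[[-0.087,0.8,0.14,0,0,-0.173],[-0.087,0.8,0.14,0,0,-0.173],[-0.087,0.8,0.14,0,0,-0.173],[-0.087,0.8,0.14,0,0,-0.173],[-0.087,0.8,0.14,0,0,-0.173],[-0.087,0.8,0.14,0,0,-0.173],[-0.087,0.8,0.14,0,0,-0.173]]]';python3 - <<'E'
from h import *
plan(454.8,-85.5,0,26.6)
E
```

```text
clock: 20.85
eef_pos: [519.1, 245.2, 138.2]
clock: 21.27
eef_pos: [484.3, 68.7, 138.8]
clock: 21.85
eef_pos: [455.2, -86.0, 111.2]
tcp_rot: [-3.14, 0.001, 0.454]
contact_force: [0.6, -0.1, -0.3]
opening: 1.002
grasp_force: 0.0
row [-0.0001, -0.0022, 0.5559] [-0.0004, 0.0004, -0.0032] rows 3.0
```

```bash
python3 -m inch '[[[0,-0.002,0.15,0,0,0],[0,-0.002,0.35,0,0,0],[0,-0.002,0.5,0,0,0],[0,-0.002,0.58,0,0,0],[0,-0.002,0.63,0,0,0],[0,-0.002,0.63,0,0,0]]]' | head -4;python3 -m inch '[[[0,0,0.01,0,0,0],[0,0,0.02,0,0,0],[0,0,0.02,0,0,0]]]';python3 -m inch '[[[0,0,0.01,0,0,0],[0,0,0.02,0,0,0],[0,0,0.02,0,0,0]]]'
python3 - <<'E'
from h import *
im=avg("side",4);p=proj("side",[454.8,-85.5,8]).astype(int);print(p,proj("side",r.sense()["eef_pos"]))
cv2.imwrite("pics/s5c.png",cv2.resize(im[p[1]-60:p[1]+30,p[0]-60:p[0]+60],None,fx=6,fy=6,interpolation=cv2.INTER_CUBIC))
E
```

```text
clock: 22.35
eef_pos: [454.6, -83.9, -15.8]
tcp_rot: [-3.139, 0.003, 0.458]
contact_force: [-0.3, -0.4, -0.4]
clock: 22.6
eef_pos: [456.6, -85.1, -17.2]
tcp_rot: [3.141, -0.001, 0.458]
contact_force: [0.2, -0.8, 0.8]
opening: 1.003
grasp_force: 0.0
clock: 22.85
eef_pos: [455.8, -85.2, -21.8]
tcp_rot: [3.141, -0.0, 0.458]
contact_force: [-0.2, -0.2, -0.8]
opening: 0.999
grasp_force: 0.0
[298 212] [298.11017195 220.40034232]
```

View pics/s5c.png

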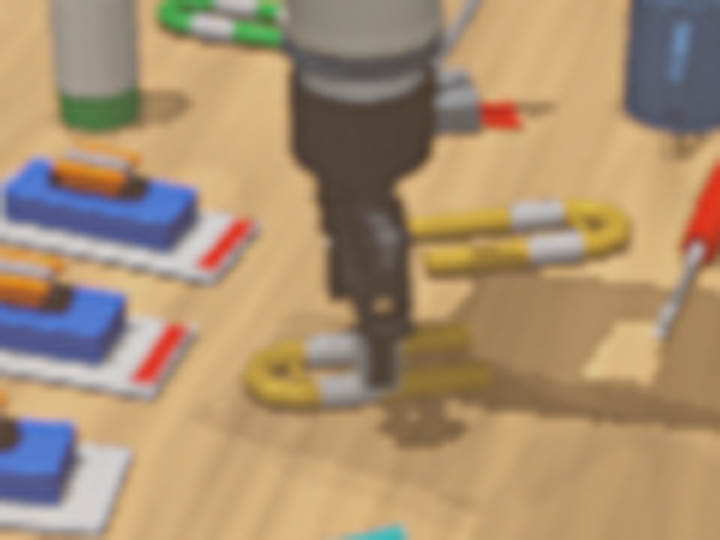

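```bash
python3 -m inch '[[[0,0,0.01,0,0,0],[0,0,0.025,0,0,0],[0,0,0.04,0,0,0],[0,0,0.04,0,0,0]]]';python3 -m inch '[[[0,0,0,0,0,0],[0,0,0,0,0,0],[0,0,0,0,0,0],[0,0,0,0,0,0],[0,0,0,0,0,0]]]' -1 60
```

```text
clock: 23.38
eef_pos: [455.3, -85.0, -30.6]
tcp_rot: [-3.141, 0.001, 0.458]
contact_force: [0.4, 0.2, 0.3]
opening: 1.004
grasp_force: 0.0
clock: 23.8
eef_pos: [455.7, -85.1, -29.2]
tcp_rot: [3.142, -0.0, 0.458]
contact_force: [-3.3, 0.5, 12.9]
opening: 0.624
grasp_force: 60.4
```

```bash
python3 -m inch '[[[0,0,-0.1,0,0,0],[0,0,-0.25,0,0,0],[0,0,-0.45,0,0,0],[0,0,-0.45,0,0,0],[0,0,-0.45,0,0,0]]]';python3 - <<'E'
from h import *
plan(629,61.8,60,6.8)
E
```

```text
clock: 24.22
eef_pos: [457.5, -85.4, 62.0]
tcp_rot: [3.139, -0.004, 0.459]
contact_force: [-0.7, -0.2, -2.1]
opening: 0.618
grasp_force: 64.7
row [1.0948, -0.2806, 0.0134] [0.0007, -0.0014, 0.1082] rows 6.0
```

```bash
python3 -m inch '[[[0.547,-0.14,0,0,0,0],[0.547,-0.14,0,0,0,0],[0.547,-0.14,0,0,0,0],[0.547,-0.14,0,0,0,0]]]' |head -2;python3 -m inch '[[[0.547,-0.14,0.01,0,0,0.108],[0.547,-0.14,0.01,0,0,0.108],[0.547,-0.14,0.01,0,0,0.108],[0.547,-0.14,0.01,0,0,0.108],[0.547,-0.14,0.01,0,0,0.108],[0.547,-0.14,0.01,0,0,0.108]]]';python3 - <<'E'
from h import *
plan(629,61.8,42,6.8)
im=avg("side",6);cv2.imwrite("pics/s6.png",im)
p=proj("side",[629,61.8,60]).astype(int);print(p)
cv2.imwrite("pics/s6c.png",cv2.resize(im[p[1]-50:p[1]+40,p[0]-60:p[0]+60],None,fx=6.6,fy=6.6,interpolation=cv2.INTER_CUBIC))
E
```

```text
clock: 24.55
eef_pos: [545.6, -8.6, 59.1]
clock: 25.05
eef_pos: [625.1, 61.6, 56.1]
tcp_rot: [3.141, 0.004, 0.121]
contact_force: [-0.2, -0.6, -1.4]
opening: 0.618
grasp_force: 64.6
row [0.0199, 0.0014, 0.0703] [0.0, 0.0012, 0.0006] rows 1.0
[229 215]
```

View pics/s6c.png

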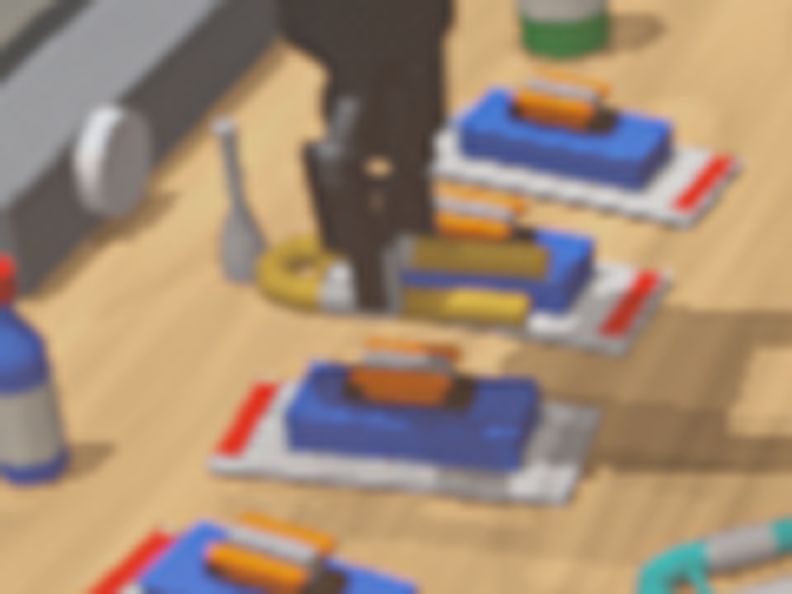

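```bash
python3 - <<'E'
from h import *
a=np.radians(6.9);ux=np.array([np.cos(a),np.sin(a),0]);uy=np.array([-ux[1],ux[0],0]);c=np.array([625.3,61.6,0])
for z in (88,91,94,97):
    o=c+[0,0,z];f=lambda p:((proj("side",p)-[169,165])*6.6).round(0)
    th=np.linspace(-np.pi/2,np.pi/2,25);bow=[f(o+ux*(37+28*np.cos(t))+uy*28*np.sin(t)) for t in th]
    print(z,"bow minx",min(bow,key=lambda q:q[0]),"near leg end axis",f(o-65*ux+20*uy),"far leg end",f(o-65*ux-20*uy))
E
```

```text
88 bow minx [257. 283.] near leg end axis [530. 322.] far leg end [551. 273.]
91 bow minx [256. 277.] near leg end axis [529. 316.] far leg end [551. 267.]
94 bow minx [255. 272.] near leg end axis [529. 310.] far leg end [551. 261.]
97 bow minx [254. 266.] near leg end axis [528. 304.] far leg end [550. 256.]
```

```bash
python3 -m inch '[[[0.02,0.001,0.07,0,0.001,0],[0.02,0.001,0.12,0,0.001,0],[0.02,0.001,0.15,0,0.001,0],[0.02,0.001,0.15,0,0.001,0],[0.02,0.001,0.15,0,0.001,0]]]' ;python3 - <<'E'
from h import *
plan(629,61.8,20,6.8)
E
```

```text
clock: 25.77
eef_pos: [630.5, 62.1, 27.6]
tcp_rot: [-3.142, -0.002, 0.119]
contact_force: [1.1, 0.1, -1.8]
opening: 0.618
grasp_force: 64.6
row [-0.0075, 0.0005, 0.0379] [-0.0, -0.0006, 0.0002] rows 1.0
```

```bash
python3 -m inch '[[[-0.005,0,0.02,0,0,0],[-0.005,0,0.035,0,0,0],[-0.005,0,0.035,0,0,0],[-0.005,0,0.035,0,0,0]]]' ;for i in 1 2; do python3 -m inch '[[[0,0,0.01,0,0,0],[0,0,0.02,0,0,0],[0,0,0.02,0,0,0]]]'; done
```

```text
clock: 26.1
eef_pos: [630.0, 62.1, 21.0]
tcp_rot: [-3.142, -0.003, 0.119]
contact_force: [0.1, 0.5, -1.1]
opening: 0.616
grasp_force: 64.6
clock: 26.35
eef_pos: [630.7, 62.0, 17.5]
tcp_rot: [3.141, -0.004, 0.119]
contact_force: [0.3, -0.1, 1.2]
opening: 0.618
grasp_force: 65.0
clock: 26.6
eef_pos: [631.2, 62.2, 13.8]
tcp_rot: [3.142, -0.005, 0.119]
contact_force: [0.5, -0.4, 4.1]
opening: 0.623
grasp_force: 65.3
```

```bash
for i in 1 2; do python3 -m inch '[[[-0.004,0,0.01,0,0.001,0],[-0.004,0,0.02,0,0.001,0],[-0.004,0,0.02,0,0.001,0]]]'; done;  python3 -m inch '[[[0,0,0.01,0,0.001,0],[0,0,0.01,0,0.001,0],[0,0,0.01,0,0.001,0]]]'
```

```text
clock: 26.85
eef_pos: [630.9, 62.1, 9.6]
tcp_rot: [3.142, -0.009, 0.119]
contact_force: [4.1, 0.4, 1.2]
opening: 0.619
grasp_force: 65.1
clock: 27.1
eef_pos: [628.6, 61.9, 4.4]
tcp_rot: [3.142, -0.01, 0.119]
contact_force: [5.4, -0.1, -3.5]
opening: 0.619
grasp_force: 64.6
clock: 27.35
eef_pos: [627.7, 61.8, 2.1]
tcp_rot: [3.142, -0.011, 0.119]
contact_force: [3.6, -1.0, -8.4]
opening: 0.619
grasp_force: 64.2
```

```bash
for i in 1 2; do python3 -m inch '[[[0.004,0,0.004,0,-0.002,0],[0.004,0,0.006,0,-0.002,0],[0.004,0,0.006,0,-0.002,0]]]'; done
```

```text
clock: 27.6
eef_pos: [628.3, 61.7, 1.3]
tcp_rot: [3.141, -0.004, 0.119]
contact_force: [-1.1, -2.0, -4.4]
opening: 0.616
grasp_force: 64.4
clock: 27.85
eef_pos: [629.5, 62.0, 1.0]
tcp_rot: [-3.142, 0.002, 0.119]
contact_force: [-4.6, -2.3, 3.1]
opening: 0.621
grasp_force: 65.3
```

```bash
python3 -m inch '[[[0,0,0.004,0,0,0],[0,0,0.004,0,0,0],[0,0,0.004,0,0,0]]]'; python3 -m inch '[[[0,0,0,0,0,0],[0,0,0,0,0,0],[0,0,0,0,0,0],[0,0,0,0,0,0],[0,0,0,0,0,0],[0,0,-0.1,0,0,0],[0,0,-0.25,0,0,0],[0,0,-0.4,0,0,0]]]' 0.9;python3 - <<'E'
from sl import *
p=r.sense();im=avg("side",4);cv2.imwrite("pics/s7.png",im)
plan(401,-246.9,90,27)
E
```

```text
clock: 28.1
eef_pos: [629.5, 62.0, 0.9]
tcp_rot: [-3.142, 0.002, 0.119]
contact_force: [-7.6, -2.9, 10.1]
opening: 0.621
grasp_force: 66.0
clock: 28.77
eef_pos: [629.3, 62.1, 79.8]
tcp_rot: [-3.141, 0.002, 0.119]
contact_force: [0.1, 0.3, 0.7]
opening: 0.949
grasp_force: 0.0
row [-1.3252, 1.3979, -0.0493] [0.0001, -0.0007, -0.1121] rows 10.0
```

```bash
python3 -m inch '[[[-0.66,0.7,-0.02,0,0,0],[-0.66,0.7,-0.02,0,0,0],[-0.66,0.7,-0.02,0,0,0],[-0.66,0.7,-0.02,0,0,0],[-0.66,0.7,-0.02,0,0,0],[-0.66,0.7,-0.02,0,0,0]]]' 1|head -2; python3 - <<'E'
from sl import *
im=slides("a3.png")
try: print("S2",pose(im,(322,204,358,252)))
except Exception as e: print(e)
b,_=nonwood(im);h=cv2.cvtColor(b,cv2.COLOR_BGR2HSV);m=cv2.inRange(h,(19,150,60),(30,255,255))|cv2.inRange(h,(0,0,140),(180,60,255))
print("S1 brass",rects("top",cv2.inRange(h,(18,140,60),(30,255,255)),[(238,138,268,192)],38))
plan(401,-246.9,60,27)
E
```

```text
clock: 29.47
eef_pos: [511.2, -95.3, 82.3]
[[250.0, 150.0, 56], [258.0, 173.0, 42], [247.0, 174.0, 36], [143.0, 180.0, 67], [140.0, 202.0, 69], [341.0, 219.0, 58], [331.0, 224.0, 54], [347.0, 242.0, 91]]
S2 (417.2, -235.5, 150.6, 108.2, -0.4)
S1 brass [(629.3, 61.7, 127.0, 50.4, 7.2)]
row [-0.6658, 0.7011, 0.1171] [-0.0001, 0.0, -0.1117] rows 5.0
```

```bash
python3 -m inch '[[[-0.666,0.701,0.1,0,0,-0.111],[-0.666,0.701,0.1,0,0,-0.111],[-0.666,0.701,0.1,0,0,-0.111],[-0.666,0.701,0.1,0,0,-0.111],[-0.666,0.701,0.1,0,0,-0.111],[-0.666,0.701,0.1,0,0,-0.111],[-0.666,0.701,0.1,0,0,-0.111],[-0.666,0.701,0.1,0,0,-0.111]]]' 1; python3 - <<'E'
from h import *
plan(401,-246.9,-30,27)
im=avg("side",6);hs=cv2.cvtColor(im,cv2.COLOR_BGR2HSV);m=cv2.inRange(hs,(18,150,60),(30,255,255));n,l,st,ce=cv2.connectedComponentsWithStats(m);print([st[i].tolist() for i in range(1,n) if st[i][4]>15],proj("side",(401,-246.9,8)))
E
```

```text
clock: 30.43
eef_pos: [401.0, -247.3, 63.8]
tcp_rot: [3.142, -0.0, 0.468]
contact_force: [-0.0, -0.6, -0.4]
opening: 0.996
grasp_force: 0.0
row [0.001, -0.0019, 0.4691] [0.0, -0.0001, -0.0011] rows 3.0
[[307, 187, 15, 5, 47], [333, 186, 10, 9, 52], [309, 192, 16, 5, 55], [209, 216, 12, 11, 68], [237, 217, 15, 5, 44], [229, 224, 20, 6, 70], [69, 245, 12, 26, 96], [177, 300, 22, 20, 309], [207, 310, 21, 20, 320]] [325.12708085 190.62835144]
```

```bash
python3 -m inch '[[[0,0,0.12,0,0,0],[0,0,0.27,0,0,0],[0,0,0.38,0,0,0],[0,0,0.44,0,0,0],[0.001,-0.002,0.47,0,0,0],[0.001,-0.002,0.47,0,0,0],[0.001,-0.002,0.47,0,0,0]]]';python3 -m inch '[[[0,0,0,0,0,0],[0,0,0,0,0,0],[0,0,0,0,0,0],[0,0,0,0,0,0],[0,0,0,0,0,0]]]' -1 60; python3 -m inch '[[[0,0,-0.1,0,0,0],[0,0,-0.25,0,0,0],[0,0,-0.45,0,0,0],[0,0,-0.45,0,0,0],[0,0,-0.45,0,0,0]]]';python3 - <<'E'
from h import *
plan(640.3,-70.8,60,-1.5)
E
```

```text
clock: 31.32
eef_pos: [400.5, -247.1, -29.9]
tcp_rot: [-3.142, 0.0, 0.468]
contact_force: [-0.5, -0.9, 0.2]
opening: 1.001
grasp_force: 0.0
clock: 31.73
eef_pos: [400.9, -247.6, -28.6]
tcp_rot: [3.14, -0.001, 0.468]
contact_force: [-2.1, 3.0, 17.6]
opening: 0.619
grasp_force: 59.3
clock: 32.15
eef_pos: [402.0, -248.3, 62.3]
tcp_rot: [3.137, -0.003, 0.468]
contact_force: [-0.2, -0.9, -1.3]
opening: 0.616
grasp_force: 64.6
row [1.4639, -0.255, 0.0145] [0.0013, -0.0013, 0.1573] rows 8.0
```

```bash
python3 -m inch '[[[0.73,-0.13,0,0,0,0],[0.73,-0.13,0,0,0,0],[0.73,-0.13,0,0,0,0],[0.73,-0.13,0,0,0,0]]]' |head -2;python3 -m inch '[[[0.73,-0.125,0.01,0,0,0.157],[0.73,-0.125,0.01,0,0,0.157],[0.73,-0.125,0.01,0,0,0.157],[0.73,-0.125,0.01,0,0,0.157],[0.73,-0.125,0.01,0,0,0.157],[0.73,-0.125,0.01,0,0,0.157],[0.73,-0.125,0.01,0,0,0.157],[0.73,-0.125,0.01,0,0,0.157]]]';python3 - <<'E'
from h import *
plan(640.3,-70.8,28,-1.5)
im=avg("side",6);cv2.imwrite("pics/s8.png",im)
cv2.imwrite("pics/s8c.png",cv2.resize(im[130:220,190:310],None,fx=6.6,fy=6.6,interpolation=cv2.INTER_CUBIC))
s=r.sense();a=s["tcp_rot"][2]+np.pi;ux=np.array([np.cos(a),np.sin(a),0]);uy=np.array([-ux[1],ux[0],0]);o=s["eef_pos"]+[0,0,38]
f=lambda p:((proj("side",p)-[190,130])*6.6).round(0)
bow=[f(o+ux*(37+28*np.cos(t))+uy*28*np.sin(t)) for t in np.linspace(-1.57,1.57,25)]
print("bow maxx",max(bow,key=lambda q:q[0]),"near leg end",f(o-65*ux-20*uy),"far leg end",f(o-65*ux+20*uy))
E
```

```text
clock: 32.48
eef_pos: [521.2, -155.9, 58.9]
clock: 33.15
eef_pos: [636.1, -70.7, 56.9]
tcp_rot: [-3.142, 0.002, -0.025]
contact_force: [-0.7, -0.1, -2.2]
opening: 0.619
grasp_force: 64.6
row [0.0212, 0.0002, 0.1446] [-0.0, 0.0007, 0.0005] rows 1.0
bow maxx [473. 364.] near leg end [204. 358.] far leg end [239. 320.]
```

View pics/s8c.png

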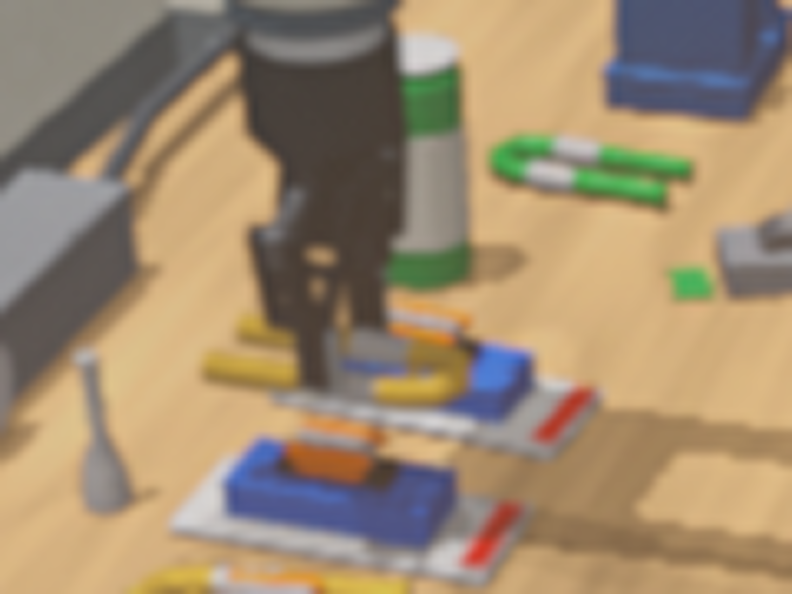

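```bash
python3 -m inch '[[[0.015,0,0.07,0,0,0],[0.015,0,0.12,0,0,0],[0.015,0,0.15,0,0,0],[0.015,0,0.15,0,0,0],[0.015,0,0.15,0,0,0]]]' ;python3 -m inch '[[[0,0,0.02,0,0,0],[0,0,0.03,0,0,0],[0,0,0.03,0,0,0],[0,0,0.03,0,0,0]]]'; python3 - <<'E'
from h import *
plan(640.3,-70.8,20,-1.5)
E
```

```text
clock: 33.87
eef_pos: [640.1, -69.9, 26.7]
tcp_rot: [-3.141, 0.002, -0.025]
contact_force: [-0.1, 0.0, -1.4]
opening: 0.619
grasp_force: 64.6
clock: 34.2
eef_pos: [640.8, -70.1, 21.9]
tcp_rot: [3.142, -0.0, -0.025]
contact_force: [0.0, 0.1, -0.9]
opening: 0.618
grasp_force: 64.6
row [-0.0025, 0.0037, 0.0095] [0.0, -0.0, 0.0003] rows 1.0
```

```bash
python3 -m inch '[[[-0.003,0.003,0.01,0,0,0],[-0.003,0.003,0.02,0,0,0],[-0.003,0.003,0.03,0,0,0],[-0.003,0.003,0.03,0,0,0]]]' ; for i in 1 2; do python3 -m inch '[[[-0.002,0,0.01,0,0,0],[-0.002,0,0.02,0,0,0],[-0.002,0,0.02,0,0,0]]]'; done
```

```text
clock: 34.53
eef_pos: [641.1, -71.0, 16.9]
tcp_rot: [3.141, -0.002, -0.025]
contact_force: [-0.6, -0.3, 6.0]
opening: 0.612
grasp_force: 65.2
clock: 34.78
eef_pos: [641.4, -71.0, 13.1]
tcp_rot: [3.141, -0.003, -0.025]
contact_force: [0.5, -0.8, 5.2]
opening: 0.62
grasp_force: 65.3
clock: 35.03
eef_pos: [640.9, -70.9, 8.5]
tcp_rot: [3.141, -0.003, -0.025]
contact_force: [2.6, -2.0, 0.6]
opening: 0.616
grasp_force: 64.8
```

```bash
python3 -m inch '[[[0,0,0.01,0,0,0],[0,0,0.02,0,0,0],[0,0,0.02,0,0,0]]]'; for i in 1 2 3; do python3 -m inch '[[[0,0,0.004,0,-0.0005,0],[0,0,0.006,0,-0.0005,0],[0,0,0.006,0,-0.0005,0]]]'; done
```

```text
clock: 35.28
eef_pos: [638.9, -70.6, 3.0]
tcp_rot: [3.142, 0.001, -0.025]
contact_force: [3.2, -1.2, -3.4]
opening: 0.617
grasp_force: 64.3
clock: 35.53
eef_pos: [638.5, -70.7, 2.1]
tcp_rot: [3.142, 0.003, -0.025]
contact_force: [0.6, -2.1, -3.5]
opening: 0.616
grasp_force: 64.3
clock: 35.78
eef_pos: [638.6, -70.7, 1.7]
tcp_rot: [3.142, 0.005, -0.025]
contact_force: [-3.8, -2.0, 4.0]
opening: 0.614
grasp_force: 65.2
clock: 36.03
eef_pos: [638.6, -70.7, 1.6]
tcp_rot: [3.141, 0.006, -0.025]
contact_force: [-7.5, -1.3, 15.1]
opening: 0.618
grasp_force: 66.1
```

```bash
python3 -m inch '[[[0.006,0,-0.004,0,0.0015,0],[0.009,0,-0.004,0,0.002,0],[0.009,0,-0.004,0,0.002,0],[0.009,0,-0.003,0,0.002,0]]]'
```

```text
clock: 36.37
eef_pos: [639.1, -70.7, 1.6]
tcp_rot: [-3.142, 0.002, -0.025]
contact_force: [-10.9, -1.6, 16.2]
opening: 0.615
grasp_force: 65.8
```

```bash
python3 -m inch '[[[0,0,-0.004,0,0,0],[0,0,-0.005,0,0,0]]]'; python3 -m inch '[[[0,0,0,0,0,0],[0,0,0,0,0,0],[0,0,0,0,0,0],[0,0,0,0,0,0],[0,0,0,0,0,0],[0,0,-0.1,0,0,0],[0,0,-0.3,0,0,0],[0,0,-0.5,0,0,0]]]' 0.9;python3 - <<'E'
from h import *
plan(454,-404.5,170,22.4)
E
```

```text
clock: 36.53
eef_pos: [639.6, -70.6, 1.8]
tcp_rot: [-3.141, 0.001, -0.025]
contact_force: [-5.2, -1.9, 2.5]
opening: 0.618
grasp_force: 64.7
clock: 37.2
eef_pos: [639.6, -70.4, 101.4]
tcp_rot: [-3.141, 0.002, -0.025]
contact_force: [0.6, -0.1, 0.2]
opening: 0.951
grasp_force: 0.0
row [-0.8864, 1.6934, -0.3418] [-0.0003, 0.0006, -0.1325] rows 10.0
```

```bash
python3 -m inch '[[[0,0.2,-0.3,0,0,0],[-0.44,0.85,-0.34,0,0,0],[-0.44,0.85,-0.34,0,0,0],[-0.44,0.85,-0.34,0,0,0],[-0.44,0.85,-0.34,0,0,0],[-0.44,0.85,-0.34,0,0,0],[-0.44,0.85,-0.34,0,0,0]]]' 0 | head -2; python3 -m inch '[[[-0.446,0.843,0,0,0,-0.132],[-0.446,0.843,0,0,0,-0.132],[-0.446,0.843,0,0,0,-0.132],[-0.446,0.843,0,0,0,-0.132],[-0.446,0.843,0,0,0,-0.132],[-0.446,0.843,0,0,0,-0.132],[-0.446,0.843,0,0,0,-0.132]]]' | head -3; python3 - <<'E'
from sl import *
im=slides("a4.png");b,_=nonwood(im);h=cv2.cvtColor(b,cv2.COLOR_BGR2HSV)
print(rects("top",cv2.inRange(h,(18,140,60),(30,255,255)),[(238,138,268,192),(276,135,304,192)],38))
plan(454,-404.5,68,22.4)
cv2.imwrite("pics/a4v.png",cv2.resize(im[120:260,100:400],None,fx=2.6,fy=2.6,interpolation=cv2.INTER_CUBIC))
E
```

```text
clock: 37.78
eef_pos: [547.7, -240.8, 170.6]
clock: 38.37
eef_pos: [455.3, -404.9, 169.0]
tcp_rot: [-3.142, -0.002, 0.387]
[[284.0, 151.0, 41], [296.0, 150.0, 41], [250.0, 150.0, 59], [258.0, 173.0, 42], [247.0, 174.0, 36], [289.0, 174.0, 60], [143.0, 180.0, 66], [140.0, 202.0, 70]]
[(629.2, 61.8, 127.0, 50.8, 7.3), (639.4, -70.8, 125.6, 50.3, -1.5)]
row [-0.0127, 0.0008, 0.5075] [0.0001, -0.0005, 0.0001] rows 3.0
```

View pics/a4v.png

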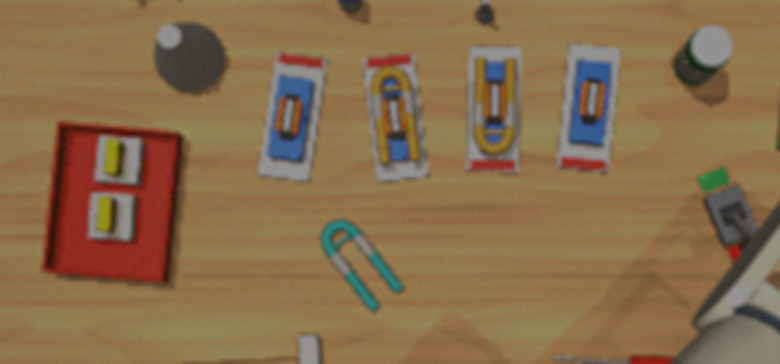

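```bash
python3 -m inch '[[[-0.012,0,0.15,0,0,0],[-0.012,0,0.3,0,0,0],[-0.012,0,0.43,0,0,0],[-0.012,0,0.48,0,0,0],[-0.012,0,0.5,0,0,0],[-0.012,0,0.5,0,0,0]]]' 0; python3 -m inch '[[[0,0,0,0,0,0],[0,0,0,0,0,0],[0,0,0,0,0,0],[0,0,0,0,0,0],[0,0,0,0,0,0]]]' -1 20; python3 -m inch '[[[0.06,0,-0.024,0,0,0],[0.12,0,-0.045,0,0,0],[0.18,0,-0.055,0,0,0],[0.24,0,-0.06,0,0,0],[0.3,0,-0.055,0,0,0],[0.36,0,-0.045,0,0,0],[0.42,0,-0.024,0,0,0],[0.47,0,0,0,0,0]]]'; python3 -m inch '[[[0.02,0,0.01,0,0,0],[0.03,0,0.014,0,0,0],[0.03,0,0.014,0,0,0]]]'
```

```text
clock: 39.17
eef_pos: [453.4, -405.1, 69.3]
tcp_rot: [-3.141, -0.001, 0.39]
contact_force: [-0.2, -0.5, 0.1]
opening: 0.502
grasp_force: 0.0
clock: 39.58
eef_pos: [453.6, -405.3, 71.2]
tcp_rot: [3.141, -0.002, 0.389]
contact_force: [-1.4, 5.3, 5.0]
opening: 0.285
grasp_force: 19.8
clock: 40.25
eef_pos: [542.4, -369.0, 70.8]
tcp_rot: [3.14, -0.003, 0.39]
contact_force: [-0.1, 6.3, 7.1]
opening: 0.284
grasp_force: 21.7
clock: 40.5
eef_pos: [547.8, -366.7, 67.5]
tcp_rot: [3.14, -0.003, 0.39]
contact_force: [0.6, 5.9, 4.6]
opening: 0.282
grasp_force: 21.6
```

```bash
python3 -m inch '[[[0.02,0,0.006,0,0,0],[0.03,0,0.01,0,0,0],[0.03,0,0.01,0,0,0]]]'; python3 -m inch '[[[0.02,0,0.004,0,0,0],[0.03,0,0.006,0,0,0],[0.03,0,0.006,0,0,0]]]'; python3 -m inch '[[[0,0,0,0,0,0],[0,0,0,0,0,0],[0,0,0,0,0,0],[0,0,0,0,0,0],[0,0,-0.2,0,0,0],[0,0,-0.4,0,0,0],[0,0,-0.6,0,0,0],[0,0,-0.6,0,0,0]]]' 0.2; python3 - <<'E'
from h import *
im=avg("side",4);h=cv2.cvtColor(im,cv2.COLOR_BGR2HSV);m=cv2.inRange(h,(170,130,60),(180,255,255))|cv2.inRange(h,(0,150,60),(6,255,255))
n,l,st,ce=cv2.connectedComponentsWithStats(m[130:180,280:345]);print(st.tolist(),(ce+[280,130]).round(1).tolist())
print(proj("side",(542.4,-367.9,110)),proj("side",(538.5,-369.5,112)))
E
```

```text
clock: 40.75
eef_pos: [551.4, -365.2, 65.4]
tcp_rot: [3.141, -0.001, 0.39]
contact_force: [-4.1, 3.5, 5.9]
opening: 0.279
grasp_force: 19.8
clock: 41.0
eef_pos: [557.0, -362.8, 63.6]
tcp_rot: [3.141, -0.001, 0.39]
contact_force: [-1.6, 2.1, 0.2]
opening: 0.245
grasp_force: 17.6
clock: 41.67
eef_pos: [560.7, -365.8, 192.8]
tcp_rot: [3.13, -0.009, 0.389]
contact_force: [0.7, -1.2, 0.9]
opening: 0.601
grasp_force: 0.0
[[0, 0, 65, 50, 3205], [12, 13, 6, 6, 27], [38, 39, 6, 4, 18]] [[312.1, 154.5], [295.0, 145.5], [320.8, 170.7]]
[295.40692161 146.02299213] [296.53483134 145.45818762]
```

```bash
python3 -m inch '[[[0,0,-0.1,0,0,0],[0,0,-0.1,0,0,0],[0,0,-0.1,0,0,0],[0,0,-0.1,0,0,0]]]'; python3 -c "
from h import *
print(r.sign_off())"
```

```text
clock: 42.2
eef_pos: [556.1, -362.7, 202.1]
tcp_rot: [-3.141, -0.0, 0.389]
contact_force: [-0.6, -0.1, -0.3]
opening: 0.6
grasp_force: 0.0
the job is handed in; nothing more can be done
None
```

The job is handed in at 42 s: air off first, both caps side by side in the red tray, the two brass slides present seated on their own nests bow-to-mark (within about 1 mm), and the air lever back fully on; sign-off returned no verdict.

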